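# Set the card feeder's gate with the gauge blade

### The job

Set the gate of the blue counter-top card feeder to the gauge: pick up the orange-handled gauge, lay its steel blade flat on the feeder's bed, right through under the brass gate foot from the open end of the bed, and let go; then turn the red leaning adjusting knob clockwise until the foot just drags on the blade, nipping it lightly and not jamming it. Leave the gauge nipped flat in the gap, and leave the other goods on the counter where they are.

Things in the scene. Friction and masses are not known exactly. Their poses are not given: they have to be found in the camera images.
- gauge: Loose gauge, 0.11 to 0.18 kg, 160 mm long, flat underside. Orange handle 24 (x) x 70 (y) x 34 mm tall; origin at the centre of its underside, z up. Steel blade 30 mm wide (x), 90 mm long, 5 mm thick, along the gauge's -y from y=-35 to -125 mm, underside level with the handle's. Starts flat on the counter, left of the feeder.
- blade_tip (a point): Middle of the blade's free end, on its underside: 125 mm from the gauge's origin along its -y. Axes as the gauge.
- gap (a point): Fixed point on top of the feeder's level aluminium bed (45 mm above the counter), under the middle of the brass gate foot. z up; +y runs along the bed to its open end, where the gauge goes in blade first, moving to -y (gauge axes then parallel to these). The bed spans x -75 to 75 mm, y -130 to 140 mm. The foot's flat underside measures 44 (x) by 24 mm (y).
- bed: Fixed blue base with the bed on top; origin on the counter under gap, same axes. A 2 to 8 N press of the foot on the blade counts as 'just drags' (best near 5 N, about 1.2 mm of gate travel past first touch). Drag when the blade is pulled along the bed grows with the press, from about 2 to 12 N over that range; friction varies.
- head: Fixed head that carries knob, gate and foot. Origin on the counter under gap, same axes. Two posts (x 43 to 73 mm) 210 mm high and a leaning white housing over the gap, underside above 95 mm, from x=-45 to 81, top 215 mm; all within 35 mm of the middle in y, so the rest of the bed is open above.
- gate_guide (a point): Fixed point in the head 60 mm above gap; the foot moves straight up and down below it. The foot starts at an unknown height, its underside 7.5 to 13 mm above the bed (2.5 to 8 mm clear of a blade on the bed). It is sprung: it presses 4 N per mm of gate travel beyond first touch, and yields upward 4 N per mm if the blade is lifted against it.
- knob_grip (a point): On the screw axis, mid red round knob: 40 mm across, 35 mm long (20 mm below to 15 mm above this point); flat housing face 32 mm below. z is the screw axis, out of the knob, leaning 35 deg from vertical to head -x. The point does not turn. Clockwise seen from the knob's end (negative about z) lowers the gate 2.5 mm per rad; 1.5 to 3.7 rad is needed; it stays as left (friction 0.08 N m).
- card_pack: Yellow card pack 62 x 44 x 22 mm, loose on the bed's far (-y) end beyond the gate; leave it. Origin at its underside.
- eraser_box: Box of erasers 70 x 110 x 38 mm, loose on the counter; leave it.
- tape_roll: Green tape roll 90 mm across, 40 mm tall, lying flat; leave it.
- glue_tray: Clear tray of glue sticks 80 x 110 mm, 102 mm tall; leave it.

How it is judged:
On the way:
1. the blade lies flat on the bed, through under the gate foot (tip past its far edge), let go, not yet nipped (y of blade_tip in the frame of gap below -0.012 m and x of blade_tip in the frame of gap between -0.015 and 0.015 m and z of blade_tip in the frame of gap below 0.003 m and angle between gauge's own z axis and vertical below 0.04 rad and contact force between the fingers and gauge below 0.1 N and contact force between head and gauge below 0.5 N), for 0.2 s.
At the end, for the whole second after the job is handed in: The gauge lies still and flat on the bed (within 0.04 rad, blade on the bed within 3 mm), its blade through under the gate foot with the tip past the foot's far edge and within 15 mm of the gap's middle line, and the foot presses on it with 2 to 8 N (contact force between head and gauge between 2 and 8 N and y of blade_tip in the frame of gap below -0.012 m and x of blade_tip in the frame of gap between -0.015 and 0.015 m and z of blade_tip in the frame of gap below 0.003 m and angle between gauge's own z axis and vertical below 0.04 rad and linear speed of gauge below 0.01 m/s); the robot touches nothing.
It fails at once if the gate jams hard on the gauge (over 30 N) (contact force between head and gauge above 30 N).
It fails at once if the card pack, eraser box, tape roll or glue tray is shifted by more than 30 mm (distance of any of card_pack, eraser_box, tape_roll, glue_tray from where it was at the start of the episode above 0.03 m).
It also fails if it takes over 67 s, if anything falls off the work surface, if the arm or the gripper's body presses on something with over 40 N, if the wrist force passes 120 N, or if a joint passes its speed limit or range.

### The arm

A 6-joint arm with a two-finger parallel gripper is mounted at the origin on the work surface. World frame = base frame: x ahead of the robot, y to its left, z up, the work surface at z = 0. Lengths are in m, angles in rad, forces in N, time in s.
With the tool pointing down it reaches from about 0.325 to 0.75 m from the base axis. Payload 7.6 kg.
Tool frame: the origin (TCP) lies where the fingers leave the gripper's body, on its centre line; the fingertips stand 73 mm ahead of it and the grasp point (between the pads) lies 54 mm ahead of it (tip_reach is the distance from the TCP to the fingertips, in m); z points along the fingers, y is the line along which they close (so a half turn about z gives the same grasp; the last joint's range is limited). The gripper opens to 85 mm and grips with 20 to 120 N. Pads are 22 mm wide; open, the fingers measure 114 mm over their backs; the gripper's body (76 mm by 85 mm) begins 54 mm behind the grasp point. The pads swing forward as they close: fully open they stand 13 mm farther back than shut.
Start: joints at [1.131, 0.052, 1.401, -0, 1.689, -0.07], TCP at [0.19, 0.49, 0.304] pointing down, gripper open.
Joint ranges: [-2.9, 2.9], [-0.91, 2.17], [0.12, 2.37], [-1.06, 4.2], [0.26, 2.73], [-2.93, 2.93]. Speed limits (rad/s): [2.57, 2.57, 3.01, 3.14, 3.14, 3.14].

### API

Orientations are given as a 3x3 rotation matrix whose columns are the frame's x, y, z axes.
In Python, from rig import sense, read_camera, calibration, close_job, tip_reach gives the robot as it stands.
- The arm moves only by the shell command python3 -m crank 'ROWS' [FORCE]. ROWS is a JSON object of lists of equal length, an entry for each row: "offset": the shift along the tool's x, y, z in units of 0.2 m (1.0 is 0.2 m), a list of three; "rotation": the turn, a rotation vector about the tool's x, y, z in units of pi rad (1.0 is pi rad), a list of three; "grip": the closure, from -1 (fully open) to 1 (shut). A call has 1 to 12 rows; each row is the pose to reach, as a shift and turn from the pose commanded when the call began, along the tool's axes at that moment, turning the shorter way round; what a row does not reach only later rows make up. A row lasts 1/12 s, in which the tool goes at most 41.7 mm and 7.16 degrees, less where a joint would pass 70% of its speed; a pose out of reach is approached as far as the arm can. A call with a number of a shift or a turn outside -1 to 1 is refused whole. A call with a gripper value outside its range is refused whole. The fingers move at their own pace and stop on an object; FORCE is the grip in N (left out, the last holds). Time passes only in rows, so rows that repeat a pose let the fingers close. It gives the time, the measured TCP pose, the force, the opening and the grip force at its end, in the units of the state.
- sense(): the state, without advancing time (a new reading comes with each control period).
- read_camera(name): name is "scene" or "top"; returns the picture (480x640x3 uint8, blue, green, red); there is no depth.
- calibration(name): a dict with "fx", "fy", "cx", "cy" (pixels), "position" and "rotation" of the camera in the world. Camera axes: x right, y down, z forward; pixel columns grow to the right and rows downward; lengths in m; the calibration is good to about 2 mm. A picture is of the moment at which its call begins. calibration takes no time and is no camera call.
- close_job(): hands the job in; it is judged then, once.
The state is a dict: "t": time; "q": joint angles; "qd": joint speeds; "tau": joint torques, N m; "ee_pos": TCP position; "eef_rot": TCP orientation; "force": force on the tool from outside, world axes, zero at the start; "torque": the same for the moment, N m; "width": finger opening in m; "gripper_force": force on a finger pad.
Only numpy, scipy, OpenCV 4.12 (cv2) and the standard library are available. Lean on these libraries where they do the work, as an engineer would, in place of code of your own. Each camera call takes 0.05 s, during which the arm holds its last target. There are 200 camera calls.

## Working session

There is one attempt and no reset: what is moved stays moved. The work goes in short steps, Python scripts to look and compute and a shell command to move; the robot and the scene stay as the last step left them, time stands still between calls to the robot, and variables do not carry over. Pictures are saved under pics/ and viewed, at most 10 in all, crops included, and the job is handed in when it is done.

```bash
ls; mkdir -p pics; python3 - <<'E'
from rig import *
import cv2
for n in("scene","top"):
    cv2.imwrite(f"pics/{n}0.png",read_camera(n)); c=calibration(n); print(n,c)
s=sense(); print(s['t'],s['ee_pos'],s['eef_rot'],s['width'],tip_reach)
E
```

```text
pics
scene {'fx': 484.4069301368729, 'fy': 484.4069301368729, 'cx': 327.31911292455294, 'cy': 238.9012315223568, 'position': array([ 1.35243807, -0.11513498,  0.9836905 ]), 'rotation': array([[ 0.09804901,  0.71498629, -0.69222901],
       [ 0.99498246, -0.08434328,  0.05381565],
       [-0.01990742, -0.69403229, -0.71966859]])}
top {'fx': 599.5923479248505, 'fy': 599.5923479248505, 'cx': 323.8143403709775, 'cy': 229.31553846157342, 'position': array([ 0.34485608, -0.04644167,  1.42150999]), 'rotation': array([[ 0.02181559, -0.99162147,  0.12732218],
       [-0.99964557, -0.02357907, -0.01235959],
       [ 0.01525817, -0.12700742, -0.9917844 ]])}
0.1 [0.18965107 0.48936597 0.30317555] [[-9.32407529e-01  3.61408151e-01 -5.90626141e-04]
 [ 3.61408618e-01  9.32406719e-01 -1.23337324e-03]
 [ 1.04952638e-04 -1.36346388e-03 -9.99999065e-01]] 0.08548066783387787 0.0726
```

View pics/scene0.png

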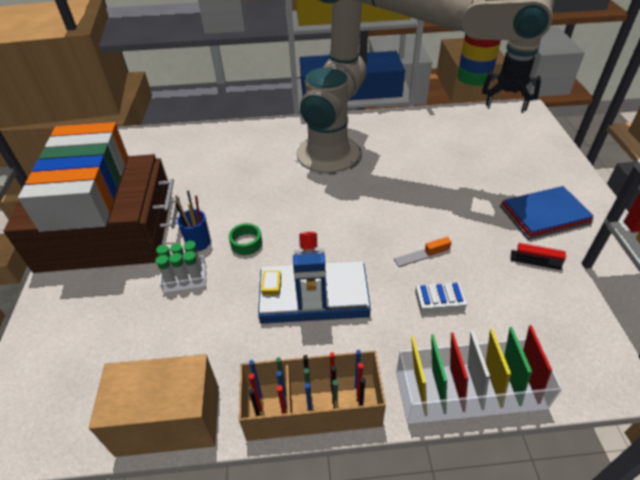

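View pics/top0.png

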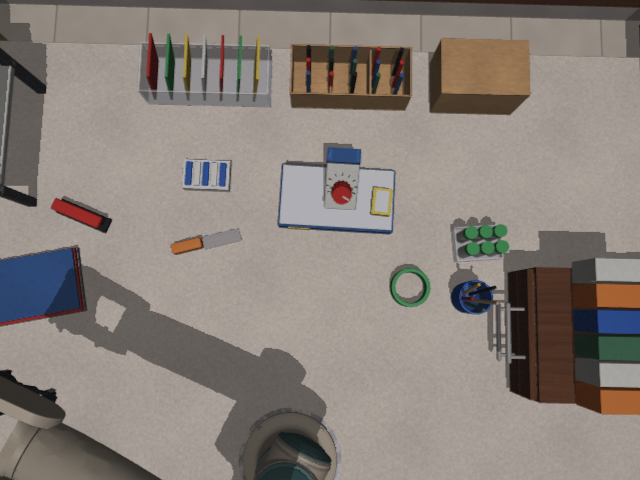

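The scene view shows the feeder with its knob at about (308,240). The gauge handle is at (438,246), with the blade pointing towards the feeder. In the top view the bed spans (279..395, 163..232), the knob is at (342,192), the gauge handle at (187,245) and the blade tip at (241,236).

```bash
cat > h.py <<'E'
import numpy as np, cv2
from rig import *
from scipy.spatial.transform import Rotation as R
def plane(n,uv,z):
    c=calibration(n); uv=np.atleast_2d(np.array(uv,float))
    d=np.c_[(uv[:,0]-c['cx'])/c['fx'],(uv[:,1]-c['cy'])/c['fy'],np.ones(len(uv))]@np.array(c['rotation']).T
    return c['position']+d*((z-c['position'][2])/d[:,2])[:,None]
def ray(n,uv):
    c=calibration(n); d=np.array(c['rotation'])@[(uv[0]-c['cx'])/c['fx'],(uv[1]-c['cy'])/c['fy'],1]
    return np.array(c['position']),d/np.linalg.norm(d)
def tri(a,b):
    (p,d),(q,e)=ray('scene',a),ray('top',b)
    s=np.linalg.lstsq(np.c_[d,-e],q-p,rcond=None)[0]
    x,y=p+s[0]*d,q+s[1]*e; return (x+y)/2,np.linalg.norm(x-y)
def proj(n,P):
    c=calibration(n); v=(np.atleast_2d(P)-c['position'])@np.array(c['rotation'])
    return np.c_[c['cx']+c['fx']*v[:,0]/v[:,2],c['cy']+c['fy']*v[:,1]/v[:,2]]
E
python3 - <<'E'
from h import *
im=cv2.imread('pics/top0.png'); hsv=cv2.cvtColor(im,cv2.COLOR_BGR2HSV)
def blob(h,lo,hi,box):
    m=cv2.inRange(h,lo,hi); k=np.zeros_like(m); x0,x1,y0,y1=box; k[y0:y1,x0:x1]=m[y0:y1,x0:x1]
    n,l,st,ce=cv2.connectedComponentsWithStats(k); i=1+st[1:,4].argmax(); 
    return (l==i).astype(np.uint8),ce[i],st[i]
m,c,st=blob(hsv,(5,150,120),(20,255,255),(160,215,230,260)); print('handle',c,st,cv2.minAreaRect(cv2.findNonZero(m)),plane('top',c,.03))
m,c,st=blob(hsv,(0,130,60),(4,255,255),(325,360,170,210)); print('knobtop',c,st)
s=cv2.imread('pics/scene0.png'); hs=cv2.cvtColor(s,cv2.COLOR_BGR2HSV)
m,c2,st=blob(hs,(0,130,60),(4,255,255),(295,325,225,255)); print('knobscene',c2,st); print(tri(c2,c))
A=cv2.resize(im[145:265,160:420],None,fx=3,fy=3,interpolation=cv2.INTER_CUBIC)
B=cv2.resize(s[225:325,230:480],None,fx=3,fy=3,interpolation=cv2.INTER_CUBIC)[:, :780]
B=B[:230]
A=A[:360,:750];B=B[:,:750]
cv2.imwrite('pics/crop1.png',np.vstack([A,B]))
E
```

```text
handle [185.89007092 245.14893617] [171 238  30  16 282] ((185.7859344482422, 245.19139099121094), (9.684977531433105, 29.132726669311523), 76.50426483154297) [[0.47878665 0.25587781 0.03      ]]
knobtop [341.02424242 191.77878788] [332 181  19  23 330]
knobscene [307.8531746  240.27777778] [300 232  17  18 252]
(array([ 0.58367074, -0.098139  ,  0.18518672]), np.float64(0.0038871208024997346))
```

View pics/crop1.png

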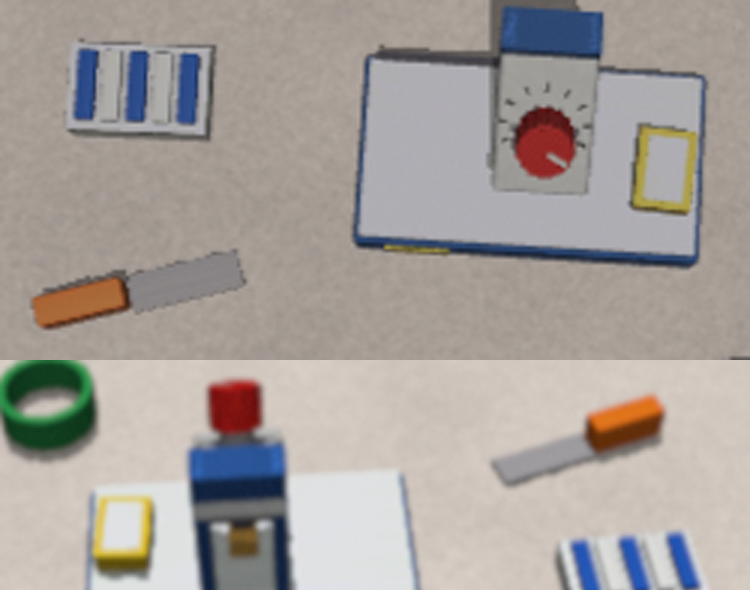

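The crop shows the bed corners at top-image pixels of about (282,163.5), (395,170), (392,231) and (279,225). The blade tip is at about (240,234.5), and the knob cap with its white mark is at about (341,193).

```bash
python3 - <<'E'
from h import *
cr=lambda L:[(160+u/3-.33,145+v/3-.33) for u,v in L]
P=plane('top',cr([(367,56),(705,76),(358,240),(696,258)]),.045)
print(P.round(4)); TL,TR,BL,BR=P
print('size',np.linalg.norm(TL-TR),np.linalg.norm(BL-BR),np.linalg.norm(TL-BL),np.linalg.norm(TR-BR))
# local corners: TL=(75,140) TR=(75,-130) BL=(-75,140) BR=(-75,-130)
L=np.array([[.075,.14],[.075,-.13],[-.075,.14],[-.075,-.13]])
Lc=L-L.mean(0);W=P[:,:2];Wc=W-W.mean(0)
a=np.arctan2((Lc[:,0]*Wc[:,1]-Lc[:,1]*Wc[:,0]).sum(),(Lc*Wc).sum())
Rm=np.array([[np.cos(a),-np.sin(a)],[np.sin(a),np.cos(a)]])
g=W.mean(0)-Rm@L.mean(0);print('gap',g,'yaw deg',np.degrees(a),'res',(W-(L@Rm.T+g)).round(4))
k,_=tri((307.85,240.28),(341.0,191.8));print('knob in head',Rm.T@(k[:2]-g),k[2])
# knob cap centre: crop (544,150)
# foot in scene
f=plane('scene',[(311.0,285)],.06)[0]; print('foot approx head',Rm.T@(f[:2]-g))
# gauge
t=plane('top',cr([(236,250),(244,287)]),.005);tip=t.mean(0);print('tipw',np.linalg.norm(t[0]-t[1]),tip)
b=plane('top',cr([(131,277),(138,313)]),.005).mean(0);print('bladeroot',b,np.linalg.norm(tip-b))
h=plane('top',[(185.9,245.1)],.03)[0]
for q in(b,h):
    d=(tip-q)[:2]; print('dir',d/np.linalg.norm(d),'gauge yaw',np.degrees(np.arctan2(d[0],-d[1])),'origin',tip[:2]-.125*d/np.linalg.norm(d))
E
```

```text
[[ 0.6752  0.0379  0.045 ]
 [ 0.6659 -0.2269  0.045 ]
 [ 0.5299  0.0403  0.045 ]
 [ 0.5221 -0.2209  0.045 ]]
size 0.26494160215445667 0.2613873100610567 0.14528505358874916 0.1439222578148555
gap [ 0.5981481  -0.09741759] yaw deg -1.8157204727653888 res [[-0.0023 -0.0023]
 [-0.0031  0.0028]
 [ 0.0023 -0.0046]
 [ 0.0031  0.004 ]]
knob in head [-0.01448616 -0.00116037] 0.18513839784537856
foot approx head [ 0.0160764  -0.00277328]
tipw 0.030264730912867688 [0.51035397 0.13541965 0.005     ]
bladeroot [0.48733675 0.21766179 0.005     ] 0.08540235354696742
dir [ 0.26951495 -0.96299621] gauge yaw 15.635405420921956 origin [0.4766646  0.25579417]
dir [ 0.25267184 -0.96755204] gauge yaw 14.635674361970038 origin [0.47876999 0.25636365]
```

```bash
cat >> h.py <<'E'
def down(yaw): # tool y along direction yaw (deg), z down
    a=np.radians(yaw); y=np.array([np.cos(a),np.sin(a),0]); z=np.array([0,0,-1.]); return np.c_[np.cross(y,z),y,z]
def delta(p,Rt,p0=None,R0=None):
    s=sense(); p0=np.array(s['ee_pos']) if p0 is None else p0; R0=np.array(s['eef_rot']) if R0 is None else R0
    o=R0.T@(np.array(p)-p0)/.2; r=R.from_matrix(R0.T@Rt).as_rotvec()/np.pi
    print('off',o.round(3).tolist(),'rot',r.round(4).tolist(),'rows>=',(np.linalg.norm(o)*.2/.0417).round(1),(np.linalg.norm(r)*180/7.16).round(1))
E
python3 - <<'E'
from h import *
p0=np.array(sense()['ee_pos']); p=np.array([.478,.256,.16]); Rt=down(15)
m=(p0+p)/2; delta(m,Rt); delta(p,Rt,m,Rt)
E
```

```text
off [-0.883, -0.283, 0.358] rot [-0.0004, 0.0002, 0.299] rows>= 4.8 7.5
off [-0.75, 0.545, 0.358] rot [0.0, 0.0, 0.0] rows>= 4.8 0.0
```

```bash
python3 -m crank '{"offset":[[-0.883,-0.283,0.358],[-0.883,-0.283,0.358],[-0.883,-0.283,0.358],[-0.883,-0.283,0.358],[-0.883,-0.283,0.358],[-0.883,-0.283,0.358],[-0.883,-0.283,0.358],[-0.883,-0.283,0.358],[-0.883,-0.283,0.358]],"rotation":[[0,0,0.299],[0,0,0.299],[0,0,0.299],[0,0,0.299],[0,0,0.299],[0,0,0.299],[0,0,0.299],[0,0,0.299],[0,0,0.299]],"grip":[-1,-1,-1,-1,-1,-1,-1,-1,-1]}'
python3 -m crank '{"offset":[[-0.75,0.545,0.358],[-0.75,0.545,0.358],[-0.75,0.545,0.358],[-0.75,0.545,0.358],[-0.75,0.545,0.358],[-0.75,0.545,0.358],[-0.75,0.545,0.358]],"rotation":[[0,0,0],[0,0,0],[0,0,0],[0,0,0],[0,0,0],[0,0,0],[0,0,0]],"grip":[-1,-1,-1,-1,-1,-1,-1]}'
python3 - <<'E'
from h import *
delta([.478,.256,.078],down(15)); s=sense(); print(s['t'],s['ee_pos'],s['force'],s['q'])
E
```

```text
t: 0.85
ee_pos: [0.334, 0.3726, 0.2318]
eef_rot: [[-0.256, 0.967, -0.001], [0.967, 0.256, -0.001], [-0.0, -0.001, -1.0]]
force: [-0.3, 0.8, 0.5]
width: 0.0855
gripper_force: 0.0
t: 1.43
ee_pos: [0.4784, 0.2551, 0.1595]
eef_rot: [[-0.258, 0.966, -0.002], [0.966, 0.258, -0.001], [-0.0, -0.002, -1.0]]
force: [-0.0, -1.1, 0.3]
width: 0.0853
gripper_force: 0.0
off [0.005, 0.0, 0.407] rot [-0.0008, 0.0001, -0.0002] rows>= 2.0 0.0
1.4333 [0.4783736  0.25512129 0.15946192] [-0.00676156 -1.1151255   0.34221657] [4.21749462e-01 1.96873726e-01 1.53673302e+00 1.96969941e-04
 1.41045383e+00 1.60519264e-01]
```

```bash
python3 -m crank '{"offset":[[0,0,0.2],[0,0,0.407],[0,0,0.407],[0,0,0.407],[0,0,0.407],[0,0,0.407],[0,0,0.407],[0,0,0.407],[0,0,0.407],[0,0,0.407],[0,0,0.407]],"rotation":[[0,0,0],[0,0,0],[0,0,0],[0,0,0],[0,0,0],[0,0,0],[0,0,0],[0,0,0],[0,0,0],[0,0,0],[0,0,0]],"grip":[-1,-1,-1,1,1,1,1,1,1,1,1]}' 60
python3 -m crank '{"offset":[[0,0,0],[0,0,-0.2],[0,0,-0.45],[0,0,-0.45],[0,0,-0.45]],"rotation":[[0,0,0],[0,0,0],[0,0,0],[0,0,0],[0,0,0]],"grip":[1,1,1,1,1]}'
python3 - <<'E'
from h import *
im=read_camera('top'); s=read_camera('scene')
A=cv2.resize(im[190:290,140:280],None,fx=4,fy=4,interpolation=cv2.INTER_CUBIC);B=cv2.resize(s[190:290,360:500],None,fx=4,fy=4,interpolation=cv2.INTER_CUBIC)
cv2.imwrite('pics/grasp.png',cv2.resize(np.hstack([A,B]),(800,286)))
E
```

```text
t: 2.35
ee_pos: [0.4791, 0.2568, 0.0816]
eef_rot: [[-0.259, 0.966, 0.004], [0.966, 0.259, 0.002], [0.001, 0.004, -1.0]]
force: [-1.5, 0.0, 6.5]
width: 0.0229
gripper_force: 60.7
t: 2.77
ee_pos: [0.4797, 0.257, 0.1741]
eef_rot: [[-0.259, 0.966, 0.008], [0.966, 0.259, 0.004], [0.002, 0.009, -1.0]]
force: [0.6, 1.1, -1.2]
width: 0.0228
gripper_force: 59.8
```

View pics/grasp.png

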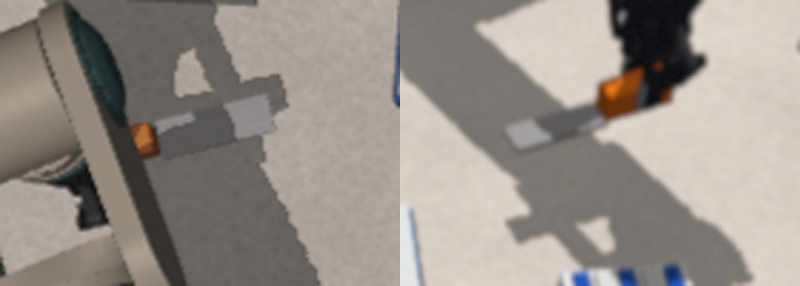

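The gauge is held. The blade tip is at about (234.5,229.5) in the top image and (399.2,238) in the scene image. I'll check where it sits relative to the tool.

```bash
python3 - <<'E'
from h import *
s=sense(); print(s['t'],s['ee_pos'],s['force'],s['torque'],np.array(s['eef_rot']).round(4).tolist())
x,e=tri((399.2,238),(234.5,229.5)); print('tip',x,e)
z=s['ee_pos'][2]-.077
x2=plane('top',[(234.5,229.5)],z+.005)[0]; print(x2, plane('scene',[(399.2,238)],z+.005))
d=x2-s['ee_pos'];print('tip from TCP in tool',np.array(s['eef_rot']).T@d, np.array(s['eef_rot']).T@(x-s['ee_pos']))
E
```

```text
2.8667 [0.47776146 0.25611055 0.16880259] [-0.68842238  0.07465785 -2.12950694] [0.02377366 0.02118469 0.00478372] [[-0.2587, 0.966, -0.0003], [0.966, 0.2587, -0.0], [0.0001, -0.0003, -1.0]]
tip [0.51058493 0.13568851 0.08937604] 0.0016749714326894304
[0.50978549 0.13550646 0.09680259] [[0.51758523 0.13275678 0.09680259]]
tip from TCP in tool [-0.12478825 -0.00023817  0.07199111] [-0.12481971  0.00058344  0.07941741]
```

```bash
python3 - <<'E'
from h import *
def G(x,y,z,a=-1.8):
    a=np.radians(a); return [.598+x*np.cos(a)-y*np.sin(a),-.0975+x*np.sin(a)+y*np.cos(a),z]
p=G(0,.15,.165);print(p); delta(p,down(-1.8))
E
```

```text
[np.float64(0.6027116138617192), np.float64(0.05242598405485974), 0.165]
off [-1.145, 0.34, 0.019] rot [-0.0001, -0.0, 0.0933] rows>= 5.7 2.3
```

```bash
python3 -m crank '{"offset":[[-0.3,0.17,0],[-0.6,0.34,0],[-0.6,0.34,0],[-0.6,0.34,0]],"rotation":[[0,0,0],[0,0,0],[0,0,0],[0,0,0]],"grip":[1,1,1,1]}'
python3 -m crank '{"offset":[[-0.2,0,0.019],[-0.4,0,0.019],[-0.545,0,0.019],[-0.545,0,0.019],[-0.545,0,0.019],[-0.545,0,0.019],[-0.545,0,0.019],[-0.545,0,0.019]],"rotation":[[0,0,0.0933],[0,0,0.0933],[0,0,0.0933],[0,0,0.0933],[0,0,0.0933],[0,0,0.0933],[0,0,0.0933],[0,0,0.0933]],"grip":[1,1,1,1,1,1,1,1]}'
python3 - <<'E'
from h import *
from h import *
im=read_camera('top'); s=read_camera('scene')
A=cv2.resize(im[150:250,270:400],None,fx=4,fy=4,interpolation=cv2.INTER_CUBIC);B=cv2.resize(s[230:330,250:380],None,fx=4,fy=4,interpolation=cv2.INTER_CUBIC)
cv2.imwrite('pics/over.png',cv2.resize(np.hstack([A,B]),(800,308)))
delta([.6027,.0524,.1265],down(-1.8)); s=sense(); print(s['t'],s['ee_pos'],s['force'])
E
```

```text
t: 3.2
ee_pos: [0.5765, 0.1537, 0.1665]
eef_rot: [[-0.255, 0.967, -0.003], [0.967, 0.255, -0.002], [-0.001, -0.003, -1.0]]
force: [-0.2, 0.1, -1.1]
width: 0.0229
gripper_force: 59.7
t: 3.87
ee_pos: [0.6025, 0.0539, 0.1649]
eef_rot: [[0.029, 1.0, -0.001], [1.0, -0.029, 0.0], [0.0, -0.001, -1.0]]
force: [0.5, 0.4, -2.3]
width: 0.0231
gripper_force: 59.7
off [-0.006, 0.0, 0.194] rot [-0.0001, -0.0, 0.0005] rows>= 0.9 0.0
3.9667 [0.60271919 0.05363664 0.16533465] [ 0.34282603  0.13371536 -1.37016149]
```

View pics/over.png

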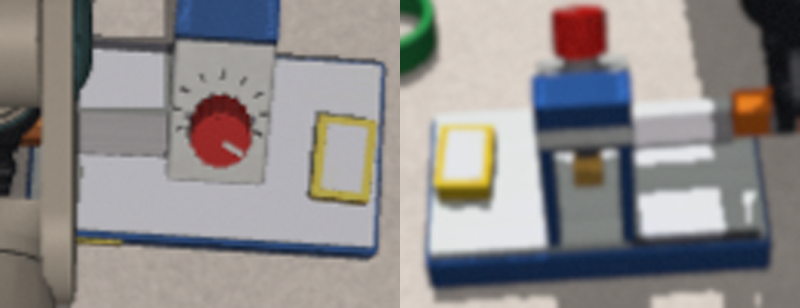

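The blade points under the housing, with no contact. In the top view its centre line is at about (310.6,191.8). I'll check its lateral alignment with the bed numerically, then lower it.

```bash
python3 - <<'E'
from h import *
w=plane('top',[(310.6,191.8)],.091)[0]; a=np.radians(-1.8); d=w[:2]-[.598,-.0975]
print('blade centre in gap',d@[np.cos(a),np.sin(a)],d@[-np.sin(a),np.cos(a)])
E
python3 -m crank '{"offset":[[0,0,0.1],[0,0,0.18],[0,0,0.18],[0,0,0.19],[0,0,0.195],[0,0,0.2],[0,0,0.2],[0,0,0.2],[0,0,0.2]],"rotation":[[0,0,0],[0,0,0],[0,0,0],[0,0,0],[0,0,0],[0,0,0],[0,0,0],[0,0,0],[0,0,0]],"grip":[1,1,1,1,1,1,1,1,1]}'
```

```text
blade centre in gap 0.000133247649148625 0.06616455595582849
t: 4.72
ee_pos: [0.6031, 0.0528, 0.1265]
eef_rot: [[0.031, 1.0, 0.001], [1.0, -0.031, 0.0], [0.0, 0.001, -1.0]]
force: [-3.2, 1.2, 5.2]
width: 0.0232
gripper_force: 60.4
```

```bash
cat > av.py <<'E'
from h import *
import sys
F=[];P=[];T=[]
for i in range(int(sys.argv[1]) if len(sys.argv)>1 else 6):
    read_camera('top'); s=sense(); F.append(s['force']);P.append(s['ee_pos']);T.append(s['torque'])
print('t',round(s['t'],2),'F',np.mean(F,0).round(2),'sd',np.std(F,0).round(2),'T',np.mean(T,0).round(3),'P',np.mean(P,0).round(5),'w',s['width'],'gf',s['gripper_force'])
E
python3 av.py
```

```text
t 5.02 F [-3.16  1.74  5.7 ] sd [0.27 0.57 0.44] T [ 0.212  0.551 -0.071] P [0.60316 0.05284 0.12648] w 0.022790837967090943 gf 60.456637144088745
```

```bash
python3 -m crank '{"offset":[[0,0,-0.007],[0,0,-0.007],[-0.05,0,-0.007],[-0.1,0,-0.007],[-0.15,0,-0.007],[-0.2,0,-0.007],[-0.24,0,-0.007],[-0.265,0,-0.007],[-0.265,0,-0.007],[-0.265,0,-0.007],[-0.265,0,-0.007]],"rotation":[[0,0,0],[0,0,0],[0,0,0],[0,0,0],[0,0,0],[0,0,0],[0,0,0],[0,0,0],[0,0,0],[0,0,0],[0,0,0]],"grip":[1,1,1,1,1,1,1,1,1,1,1]}'; python3 av.py
```

```text
t: 5.93
ee_pos: [0.6012, -0.0001, 0.1268]
eef_rot: [[0.031, 1.0, -0.0], [1.0, -0.031, 0.0], [0.0, -0.0, -1.0]]
force: [0.6, -0.1, -2.6]
width: 0.0229
gripper_force: 59.8
t 6.23 F [-0.02  0.02 -1.61] sd [0.65 0.36 0.36] T [ 0.047  0.019 -0.002] P [6.0129e-01 4.0000e-05 1.2685e-01] w 0.02278973020963458 gf 59.802183508872986
```

```bash
for i in 1; do
python3 -m crank '{"offset":[[0,0,-0.01],[0,0,-0.01],[0,0,-0.01]],"rotation":[[0,0,0],[0,0,0],[0,0,0]],"grip":[1,1,1]}' >/dev/null; python3 av.py 5
python3 -m crank '{"offset":[[0,0,-0.005],[0,0,-0.005],[0,0,-0.005]],"rotation":[[0,0,0],[0,0,0],[0,0,0]],"grip":[1,1,1]}'>/dev/null; python3 av.py 5
python3 -m crank '{"offset":[[0,0,-0.005],[0,0,-0.005],[0,0,-0.005]],"rotation":[[0,0,0],[0,0,0],[0,0,0]],"grip":[1,1,1]}'>/dev/null; python3 av.py 5
python3 -m crank '{"offset":[[0,0,-0.005],[0,0,-0.005],[0,0,-0.005]],"rotation":[[0,0,0],[0,0,0],[0,0,0]],"grip":[1,1,1]}'>/dev/null; python3 av.py 5
done
```

```text
t 6.73 F [-0.05  0.08 -1.38] sd [0.62 0.2  0.25] T [ 0.007  0.002 -0.011] P [ 6.0131e-01 -3.5000e-04  1.2894e-01] w 0.023127429043259495 gf 59.68651056289673
t 7.23 F [-0.04 -0.75 -3.47] sd [0.47 0.53 0.42] T [ 0.087 -0.032 -0.005] P [ 6.0121e-01 -3.8000e-04  1.2971e-01] w 0.023096079208730875 gf 59.42266345024109
t 7.73 F [ 0.2  -1.45 -5.44] sd [0.52 0.35 0.4 ] T [ 0.098 -0.075  0.028] P [ 6.0117e-01 -4.2000e-04  1.3062e-01] w 0.022607091966680662 gf 59.121238589286804
t 8.23 F [ 0.95 -2.6  -7.45] sd [0.21 0.45 0.46] T [ 0.037 -0.161  0.104] P [ 6.0123e-01 -4.5000e-04  1.3170e-01] w 0.022741780106457467 gf 59.07099723815918
```

```bash
python3 -m crank '{"offset":[[0,0,0.013],[0,0,0.026],[0,0,0.026],[0,0,0.026],[0,0,0.026],[0,0,0.026],[0,0,0.026],[0,0,0.026],[0,0,0.026],[0,0,0.026]],"rotation":[[0,0,0],[0,0,0],[0,0,0],[0,0,0],[0,0,0],[0,0,0],[0,0,0],[0,0,0],[0,0,0],[0,0,0]],"grip":[1,1,1,1,0,0,0,0,0,0]}'; python3 av.py 6
python3 -m crank '{"offset":[[0,0,0],[0,0,0],[0,0,0],[0,0,0],[0,0,0],[0,0,0]],"rotation":[[0,0,0],[0,0,0],[0,0,0],[0,0,0],[0,0,0],[0,0,0]],"grip":[1,1,1,1,1,1]}'; python3 av.py 6
```

```text
t: 9.07
ee_pos: [0.6013, -0.0004, 0.1268]
eef_rot: [[0.031, 1.0, 0.0], [1.0, -0.031, 0.0], [0.0, 0.0, -1.0]]
force: [0.0, -0.5, 0.1]
width: 0.043
gripper_force: 0.0
t 9.37 F [ 0.18 -0.   -0.  ] sd [0.51 0.31 0.38] T [-0.019  0.023 -0.004] P [ 6.0130e-01 -3.5000e-04  1.2671e-01] w 0.042572895924307755 gf 0.0
t: 9.87
ee_pos: [0.6014, -0.0003, 0.1269]
eef_rot: [[0.031, 1.0, 0.001], [1.0, -0.031, 0.0], [0.0, 0.001, -1.0]]
force: [0.4, -0.2, 0.9]
width: 0.0231
gripper_force: 59.5
t 10.17 F [0.45 0.19 2.09] sd [0.25 0.6  0.55] T [ 0.02  -0.053  0.005] P [ 6.0142e-01 -3.4000e-04  1.2693e-01] w 0.02301105574552404 gf 59.517619013786316
```

```bash

python3 -m crank '{"offset":[[0,0,-0.01],[0,0,-0.01],[0,0,-0.01]],"rotation":[[0,0,0],[0,0,0],[0,0,0]],"grip":[1,1,1]}' >/dev/null; python3 av.py 5
python3 -m crank '{"offset":[[0,0,-0.0075],[0,0,-0.0075],[0,0,-0.0075]],"rotation":[[0,0,0],[0,0,0],[0,0,0]],"grip":[1,1,1]}'>/dev/null; python3 av.py 5
python3 -m crank '{"offset":[[0,0,-0.0075],[0,0,-0.0075],[0,0,-0.0075]],"rotation":[[0,0,0],[0,0,0],[0,0,0]],"grip":[1,1,1]}'>/dev/null; python3 av.py 5
python3 -m crank '{"offset":[[0,0,-0.0075],[0,0,-0.0075],[0,0,-0.0075]],"rotation":[[0,0,0],[0,0,0],[0,0,0]],"grip":[1,1,1]}'>/dev/null; python3 av.py 5
```

```text
t 10.67 F [-0.24 -0.07 -1.87] sd [0.31 0.39 0.55] T [ 0.012 -0.021 -0.01 ] P [ 6.0107e-01 -3.3000e-04  1.2827e-01] w 0.02261543663375156 gf 59.23626244068146
t 11.17 F [-0.75  0.03 -2.67] sd [0.18 0.34 0.35] T [ 0.093  0.096 -0.076] P [ 6.0118e-01 -3.2000e-04  1.3003e-01] w 0.022929370826171698 gf 58.928380608558655
t 11.67 F [ 0.1  -0.7  -5.28] sd [0.65 0.31 0.48] T [ 0.235 -0.004 -0.032] P [ 6.0114e-01 -4.0000e-04  1.3133e-01] w 0.022958063200435728 gf 58.95496129989624
t 12.17 F [ 0.12 -2.8  -8.26] sd [0.2  0.42 0.34] T [ 0.116 -0.091  0.069] P [ 6.0119e-01 -4.9000e-04  1.3296e-01] w 0.022540920886861802 gf 59.15878236293793
```

```bash

python3 -m crank '{"offset":[[0,0,0.015],[0,0,0.0315],[0,0,0.0315],[0,0,0.0315],[0,0,0.0315],[0,0,0.0315],[0,0,0.0315],[0,0,0.0315],[0,0,0.0315],[0,0,0.0315],[0,0,0.0315],[0,0,0.0315]],"rotation":[[0,0,0],[0,0,0],[0,0,0],[0,0,0],[0,0,0],[0,0,0],[0,0,0],[0,0,0],[0,0,0],[0,0,0],[0,0,0],[0,0,0]],"grip":[1,1,1,1,0,0,0,0,0,0,0,0]}'
python3 - <<'E'
from h import *
from scipy.optimize import least_squares
def mask(n,box):
    hs=cv2.cvtColor(cv2.imread(f'pics/{n}0.png'),cv2.COLOR_BGR2HSV); m=cv2.inRange(hs,(0,110,40),(6,255,255))|cv2.inRange(hs,(174,110,40),(180,255,255))
    k=np.zeros_like(m); x0,x1,y0,y1=box; k[y0:y1,x0:x1]=m[y0:y1,x0:x1]; return k
M={'top':mask('top',(325,360,172,212)),'scene':mask('scene',(292,326,224,258))}
ya=np.radians(-1.8);Rh=R.from_euler('z',ya)
ax=Rh.apply([-np.sin(np.radians(35)),0,np.cos(np.radians(35))]); u=Rh.apply([0,1,0]); v=np.cross(ax,u)
t=np.linspace(0,2*np.pi,60)
ring=np.concatenate([h*ax+.02*(np.cos(t)[:,None]*u+np.sin(t)[:,None]*v) for h in(-.02,.015)])
def stats(n,c):
    p=proj(n,c+ring).astype(np.float32); hl=cv2.convexHull(p); m=cv2.moments(hl)
    return np.array([m['m10']/m['m00'],m['m01']/m['m00']]),m['m00'],hl
obs={}
for n,m in M.items():
    mm=cv2.moments(m,True); obs[n]=np.array([mm['m10']/mm['m00'],mm['m01']/mm['m00']]),mm['m00']
f=lambda c:np.concatenate([stats(n,c)[0]-obs[n][0] for n in M])
r=least_squares(f,[.585,-.098,.185]); print(r.x,r.fun.round(2)); d=r.x[:2]-[.598,-.0975]; print('in head',Rh.inv().apply([*d,0]),[ (stats(n,r.x)[1],obs[n][1]) for n in M])
# tool pose
z=-ax; 
c=r.x; 
for sg in(1,-1):
    y=sg*u; Rt=np.c_[np.cross(y,z),y,z]; print(sg); delta(c+.052*ax,Rt); print((c+.052*ax).round(4),(c+.11*ax).round(4)); 
print(sense()['q'])
E
```

```text
t: 13.17
ee_pos: [0.6013, -0.0004, 0.1269]
eef_rot: [[0.031, 1.0, 0.0], [1.0, -0.031, 0.0], [0.0, 0.0, -1.0]]
force: [-0.3, -0.7, -0.5]
width: 0.0426
gripper_force: 0.0
[ 0.58214469 -0.09700532  0.18701173] [0.5  0.14 1.28 0.07]
in head [-1.58630201e-02 -3.59311674e-06  0.00000000e+00] [(391.2572971188929, 346.0), (308.9389635468833, 269.0)]
1
off [-0.486, -0.23, -0.514] rot [-0.1523, -0.1523, -0.483] rows>= 3.6 13.3
[ 0.5523 -0.0961  0.2296] [ 0.5191 -0.095   0.2771]
-1
off [-0.486, -0.23, -0.514] rot [-0.1523, 0.1523, 0.483] rows>= 3.6 13.3
[ 0.5523 -0.0961  0.2296] [ 0.5191 -0.095   0.2771]
[-6.20329810e-02  3.87031544e-01  1.37482969e+00  1.04187650e-04
  1.37969763e+00 -3.05698996e-02]
```

```bash

python3 -m crank '{"offset":[[0,0,-0.2],[0,0,-0.4],[0,0,-0.6],[0,0,-0.765],[0,-0.2,-0.765],[0,-0.4,-0.765],[0,-0.5,-0.765],[0,-0.5,-0.765]],"rotation":[[0,0,0],[0,0,0],[0,0,0],[0,0,0],[0,0,-0.04],[0,0,-0.08],[0,0,-0.12],[0,0,-0.16]],"grip":[0,0,0,-1,-1,-1,-1,-1]}'
python3 - <<'E'
from h import *
s=sense();print(s['t'],s['q'])
c=np.array([.5822,-.0970,.1870]);Rh=R.from_euler('z',-1.8,degrees=True)
ax=Rh.apply([-np.sin(np.radians(35)),0,np.cos(np.radians(35))]); u=Rh.apply([0,1,0]);z=-ax
Rt=np.c_[np.cross(u,z),u,z];np.save('Rt.npy',Rt);delta(c+.11*ax,Rt)
im=read_camera('scene');t=read_camera('top');cv2.imwrite('pics/s2.png',im)
A=cv2.resize(im[225:325,240:400],None,fx=5,fy=5,interpolation=cv2.INTER_CUBIC);cv2.imwrite('pics/set.png',A)
E
```

```text
t: 13.83
ee_pos: [0.4987, 0.003, 0.2803]
eef_rot: [[-0.457, 0.889, -0.0], [0.889, 0.457, 0.0], [0.0, -0.0, -1.0]]
force: [0.8, 0.1, -0.3]
width: 0.0851
gripper_force: 0.0
13.8333 [-6.80475282e-02 -1.44536350e-02  1.51510279e+00  5.90838525e-05
  1.64111406e+00 -5.42914385e-01]
off [-0.483, -0.133, 0.016] rot [-0.1034, -0.1756, -0.3278] rows>= 2.4 9.7
```

View pics/set.png

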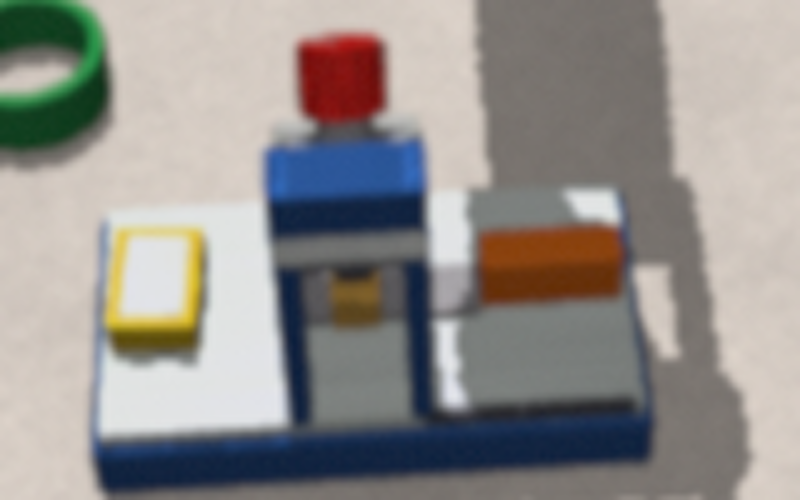

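The gauge lies on the bed with its blade through under the brass foot; the foot is at crop (356,298), and the blade shows on both sides of it. Next is the knob pre-grasp.

```bash

python3 -m crank '{"offset":[[0,0,0.016],[0,0,0.016],[0,0,0.016],[-0.1,-0.03,0.016],[-0.2,-0.06,0.016],[-0.3,-0.09,0.016],[-0.4,-0.11,0.016],[-0.483,-0.133,0.016],[-0.483,-0.133,0.016],[-0.483,-0.133,0.016],[-0.483,-0.133,0.016],[-0.483,-0.133,0.016]],"rotation":[[-0.1034,-0.1756,-0.3278],[-0.1034,-0.1756,-0.3278],[-0.1034,-0.1756,-0.3278],[-0.1034,-0.1756,-0.3278],[-0.1034,-0.1756,-0.3278],[-0.1034,-0.1756,-0.3278],[-0.1034,-0.1756,-0.3278],[-0.1034,-0.1756,-0.3278],[-0.1034,-0.1756,-0.3278],[-0.1034,-0.1756,-0.3278],[-0.1034,-0.1756,-0.3278],[-0.1034,-0.1756,-0.3278]],"grip":[-1,-1,-1,-1,-1,-1,-1,-1,-1,-1,-1,-1]}'
python3 - <<'E'
from h import *
Rt=np.load('Rt.npy');c=np.array([.5822,-.0970,.1870]);delta(c-.052*Rt[:,2],Rt);print(sense()['q'])
E
```

```text
t: 14.93
ee_pos: [0.5213, -0.0958, 0.2766]
eef_rot: [[-0.819, 0.043, 0.572], [0.037, 0.999, -0.023], [-0.573, 0.003, -0.82]]
force: [0.5, 0.2, -0.1]
width: 0.0854
gripper_force: 0.0
off [0.007, 0.005, 0.282] rot [-0.0014, -0.0003, -0.0035] rows>= 1.4 0.1
[-0.31222768 -0.24671579  1.80835651  0.18501375  0.99566316 -1.89315017]
```

```bash

python3 -m crank '{"offset":[[0.007,0.005,0.1],[0.007,0.005,0.2],[0.007,0.005,0.27],[0.007,0.005,0.28],[0.007,0.005,0.28],[0.007,0.005,0.28],[0.007,0.005,0.28],[0.007,0.005,0.28],[0.007,0.005,0.28],[0.007,0.005,0.28],[0.007,0.005,0.28]],"rotation":[[0,0,-0.003],[0,0,-0.003],[0,0,-0.003],[0,0,-0.003],[0,0,-0.003],[0,0,-0.003],[0,0,-0.003],[0,0,-0.003],[0,0,-0.003],[0,0,-0.003],[0,0,-0.003]],"grip":[-1,-1,-1,-1,1,1,1,1,1,1,1]}' 30; python3 av.py 3
python3 - <<'E'
from h import *
im=read_camera('scene');A=cv2.resize(im[205:285,265:365],None,fx=5,fy=5,interpolation=cv2.INTER_CUBIC);cv2.imwrite('pics/kn.png',A)
E
```

```text
t: 15.85
ee_pos: [0.5522, -0.0975, 0.2321]
eef_rot: [[-0.817, 0.033, 0.576], [0.022, 0.999, -0.026], [-0.576, -0.009, -0.817]]
force: [-5.6, -8.4, 3.4]
width: 0.0394
gripper_force: 30.3
t 16.0 F [-6.13 -8.24  3.97] sd [0.33 0.4  0.55] T [-1.087  0.632 -0.713] P [ 0.55218 -0.09747  0.23213] w 0.039573037498481824 gf 30.345650017261505
```

View pics/kn.png

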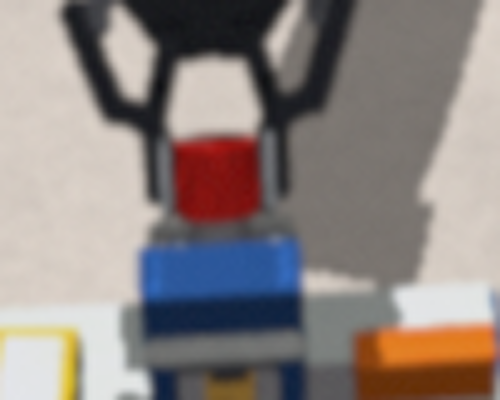

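The fingers straddle the red knob symmetrically, with the width at 39.5 mm. I'll take out the small side load and turn clockwise.

```bash

python3 -m crank '{"offset":[[0,-0.007,-0.005],[0,-0.007,-0.005],[0,-0.007,-0.005]],"rotation":[[0,0,0],[0,0,0],[0,0,0]],"grip":[1,1,1]}' 40; python3 av.py 2
python3 -m crank '{"offset":[[0,0,0],[0,0,0],[0,0,0],[0,0,0],[0,0,0],[0,0,0]],"rotation":[[0,0,0.04],[0,0,0.08],[0,0,0.12],[0,0,0.16],[0,0,0.2],[0,0,0.24]],"grip":[1,1,1,1,1,1]}'
python3 -m crank '{"offset":[[0,0,0],[0,0,0],[0,0,0],[0,0,0],[0,0,0],[0,0,0],[0,0,0],[0,0,0],[0,0,0]],"rotation":[[0,0,0.04],[0,0,0.08],[0,0,0.12],[0,0,0.16],[0,0,0.2],[0,0,0.24],[0,0,0.24],[0,0,0.24],[0,0,0.24]],"grip":[1,1,1,1,1,1,1,1,1]}'
python3 av.py 3
python3 - <<'E'
from h import *
Rt=np.load('Rt.npy');s=sense();print(R.from_matrix(Rt.T@np.array(s['eef_rot'])).as_rotvec(),s['q'])
E
```

```text
t: 16.3
ee_pos: [0.552, -0.0977, 0.2322]
eef_rot: [[-0.817, 0.032, 0.576], [0.022, 0.999, -0.024], [-0.576, -0.007, -0.817]]
force: [5.7, -3.6, -1.9]
width: 0.0389
gripper_force: 43.2
t 16.4 F [ 4.75 -3.73 -1.82] sd [0.48 0.25 0.16] T [-0.495 -0.204 -0.34 ] P [ 0.552   -0.09773  0.23223] w 0.03913506111599872 gf 43.228692412376404
t: 16.9
ee_pos: [0.5524, -0.0965, 0.2325]
eef_rot: [[-0.573, 0.582, 0.577], [0.702, 0.712, -0.021], [-0.423, 0.392, -0.817]]
force: [9.5, 5.1, -1.3]
width: 0.0388
gripper_force: 43.0
t: 17.65
ee_pos: [0.5533, -0.0959, 0.2332]
eef_rot: [[-0.025, 0.815, 0.579], [0.999, 0.045, -0.02], [-0.042, 0.578, -0.815]]
force: [19.5, 5.4, -4.8]
width: 0.039
gripper_force: 42.6
t 17.8 F [20.16  5.16 -3.35] sd [0.19 0.25 0.4 ] T [ 0.614 -1.371  0.448] P [ 0.55331 -0.09592  0.23321] w 0.03882996012513757 gf 42.58179545402527
[-0.00388007 -0.00756436  1.50047015] [-0.29218664 -0.12031674  1.78902852  0.19253334  0.87945691 -0.40802908]
```

```bash

python3 -m crank '{"offset":[[0,0,0],[0,0,0],[0,0,0],[0,0,0],[0,0,-0.1],[0,0,-0.25],[0,0,-0.4],[0,0,-0.4]],"rotation":[[0,0,0],[0,0,0],[0,0,0],[0,0,0],[0,0,0],[0,0,0],[0,0,0],[0,0,0]],"grip":[-0.3,-0.3,-0.3,-0.3,-0.3,-0.3,-0.3,-0.3]}'
python3 - <<'E'
from h import *
a=np.array([.52,0,.29]);delta(a,down(-1.8)); delta([.6013,-.0004,.19],down(-1.8),a,down(-1.8))
E
```

```text
t: 18.47
ee_pos: [0.5052, -0.0956, 0.3028]
eef_rot: [[-0.023, 0.814, 0.581], [0.999, 0.046, -0.024], [-0.047, 0.579, -0.814]]
force: [-0.6, 0.4, 0.1]
width: 0.0553
gripper_force: 0.0
off [0.479, 0.045, 0.083] rot [0.1972, 0.009, 0.0215] rows>= 2.3 5.0
off [0.011, 0.406, 0.5] rot [0.0, 0.0, 0.0] rows>= 3.1 0.0
```

```bash

python3 -m crank '{"offset":[[0.2,0.02,0.04],[0.4,0.045,0.083],[0.479,0.045,0.083],[0.479,0.045,0.083],[0.479,0.045,0.083],[0.479,0.045,0.083],[0.479,0.045,0.083]],"rotation":[[0.1972,0.009,0.0215],[0.1972,0.009,0.0215],[0.1972,0.009,0.0215],[0.1972,0.009,0.0215],[0.1972,0.009,0.0215],[0.1972,0.009,0.0215],[0.1972,0.009,0.0215]],"grip":[-0.3,-0.3,-0.3,-0.3,-0.3,-0.3,-0.3]}'
python3 -m crank '{"offset":[[0.011,0.2,0.2],[0.011,0.4,0.4],[0.011,0.406,0.5],[0.011,0.406,0.5],[0.011,0.406,0.5],[0.011,0.406,0.5]],"rotation":[[0,0,0],[0,0,0],[0,0,0],[0,0,0],[0,0,0],[0,0,0]],"grip":[0,0,0,0,0,0]}'
python3 - <<'E'
from h import *
delta([.6013,-.0004,.1275],down(-1.8));print(sense()['t'])
im=read_camera('scene');A=cv2.resize(im[225:325,240:400],None,fx=5,fy=5,interpolation=cv2.INTER_CUBIC);cv2.imwrite('pics/set2.png',A)
E
```

```text
t: 19.05
ee_pos: [0.5209, 0.0003, 0.2827]
eef_rot: [[0.03, 1.0, -0.007], [1.0, -0.03, 0.003], [0.003, -0.007, -1.0]]
force: [0.2, 0.8, 0.2]
width: 0.0557
gripper_force: 0.0
t: 19.55
ee_pos: [0.6004, 0.0002, 0.1848]
eef_rot: [[0.031, 1.0, -0.005], [1.0, -0.031, 0.003], [0.003, -0.006, -1.0]]
force: [0.1, -0.5, 1.0]
width: 0.0427
gripper_force: 0.0
off [-0.004, 0.006, 0.286] rot [-0.0018, -0.0008, 0.0002] rows>= 1.4 0.0
19.55
```

View pics/set2.png

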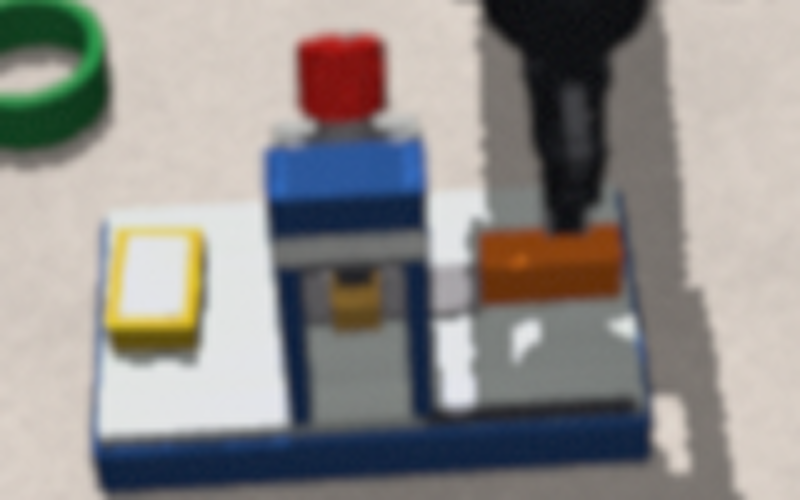

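The foot has come down a little, to crop bottom edge row 329, and the gauge hasn't moved. Now I'll grip the handle and pull it to feel the drag.

```bash

python3 -m crank '{"offset":[[-0.004,0.006,0.15],[-0.004,0.006,0.286],[-0.004,0.006,0.286],[-0.004,0.006,0.286],[-0.004,0.006,0.286]],"rotation":[[-0.0018,-0.0008,0],[-0.0018,-0.0008,0],[-0.0018,-0.0008,0],[-0.0018,-0.0008,0],[-0.0018,-0.0008,0]],"grip":[0,0,0,0,0]}'; python3 av.py 3
python3 -m crank '{"offset":[[0,0,0],[0,0,0],[0,0,0],[0,0,0],[0,0,0]],"rotation":[[0,0,0],[0,0,0],[0,0,0],[0,0,0],[0,0,0]],"grip":[1,1,1,1,1]}' 40; python3 av.py 5
```

```text
t: 20.02
ee_pos: [0.6022, -0.0002, 0.1294]
eef_rot: [[0.031, 1.0, 0.002], [1.0, -0.031, -0.0], [-0.0, 0.002, -1.0]]
force: [-0.0, -0.2, -0.3]
width: 0.0431
gripper_force: 0.0
t 20.17 F [ 0.82 -0.04  0.02] sd [0.44 0.16 0.39] T [ 0.01   0.031 -0.005] P [ 6.0239e-01 -2.3000e-04  1.2914e-01] w 0.04284354893511783 gf 0.0
t: 20.58
ee_pos: [0.602, -0.0002, 0.1273]
eef_rot: [[0.03, 1.0, -0.001], [1.0, -0.03, 0.0], [0.0, -0.001, -1.0]]
force: [0.1, 0.4, 6.3]
width: 0.0231
gripper_force: 41.4
t 20.83 F [-0.41 -0.32  5.79] sd [0.26 0.39 0.3 ] T [0.013 0.048 0.083] P [ 6.0195e-01 -1.9000e-04  1.2724e-01] w 0.02348241959245619 gf 41.43150329589844
```

```bash

python3 -m crank '{"offset":[[0,0,-0.006],[0,0,-0.006],[0,0,-0.006]],"rotation":[[0,0,0],[0,0,0],[0,0,0]],"grip":[1,1,1]}' >/dev/null; python3 av.py 5
python3 -m crank '{"offset":[[0.01,0,0],[0.01,0,0],[0.01,0,0]],"rotation":[[0,0,0],[0,0,0],[0,0,0]],"grip":[1,1,1]}' >/dev/null; python3 av.py 4
python3 -m crank '{"offset":[[0.01,0,0],[0.01,0,0],[0.01,0,0]],"rotation":[[0,0,0],[0,0,0],[0,0,0]],"grip":[1,1,1]}' >/dev/null; python3 av.py 4
```

```text
t 21.33 F [ 4.03 -0.01  0.55] sd [0.52 0.57 0.29] T [-0.067 -0.754  0.294] P [ 6.0165e-01 -1.8000e-04  1.2725e-01] w 0.023103451085405683 gf 40.844605565071106
t 21.78 F [ 2.78 -4.37  1.52] sd [0.46 0.4  0.44] T [-0.629 -0.571  0.098] P [0.60144 0.00108 0.12724] w 0.023346649720206704 gf 40.88202238082886
t 22.23 F [ 0.75 -5.1   2.55] sd [0.3  0.54 0.35] T [-0.789 -0.328  0.02 ] P [0.60131 0.00281 0.12726] w 0.02316256258431132 gf 40.96755802631378
```

The drag is about 5 N while the gauge slides, which is a light nip, and agrees with the clearance I measured plus about 1.2 mm of travel. Now I'll let go and retreat.

```bash

python3 -m crank '{"offset":[[-0.004,0,0],[-0.004,0,0],[-0.004,0,0],[-0.004,0,0],[-0.004,0,0],[-0.004,0,0],[-0.004,0,-0.1],[-0.004,0,-0.3],[-0.004,0,-0.5],[-0.004,-0.1,-0.7],[-0.004,-0.3,-0.7],[-0.004,-0.3,-0.7]],"rotation":[[0,0,0],[0,0,0],[0,0,0],[0,0,0],[0,0,0],[0,0,0],[0,0,0],[0,0,0],[0,0,0],[0,0,0],[0,0,0],[0,0,0]],"grip":[1,0,0,0,0,0,0,0,0,0,0,0]}'
python3 -m crank '{"offset":[[0,-0.2,0],[0,-0.4,0],[0,-0.4,0],[0,-0.4,0]],"rotation":[[0,0,0],[0,0,0],[0,0,0],[0,0,0]],"grip":[0,0,0,0]}'
python3 - <<'E'
from h import *
im=read_camera('scene');t=read_camera('top');A=cv2.resize(im[225:325,240:400],None,fx=5,fy=5,interpolation=cv2.INTER_CUBIC);cv2.imwrite('pics/fin.png',A)
E
```

```text
t: 23.23
ee_pos: [0.537, 0.0054, 0.2686]
eef_rot: [[0.03, 1.0, -0.004], [1.0, -0.03, 0.0], [0.0, -0.004, -1.0]]
force: [-0.0, 0.1, -2.0]
width: 0.0425
gripper_force: 0.0
t: 23.57
ee_pos: [0.4604, 0.0075, 0.2675]
eef_rot: [[0.03, 1.0, -0.003], [1.0, -0.03, 0.0], [0.0, -0.003, -1.0]]
force: [0.1, 0.8, 0.9]
width: 0.043
gripper_force: 0.0
```

View pics/fin.png

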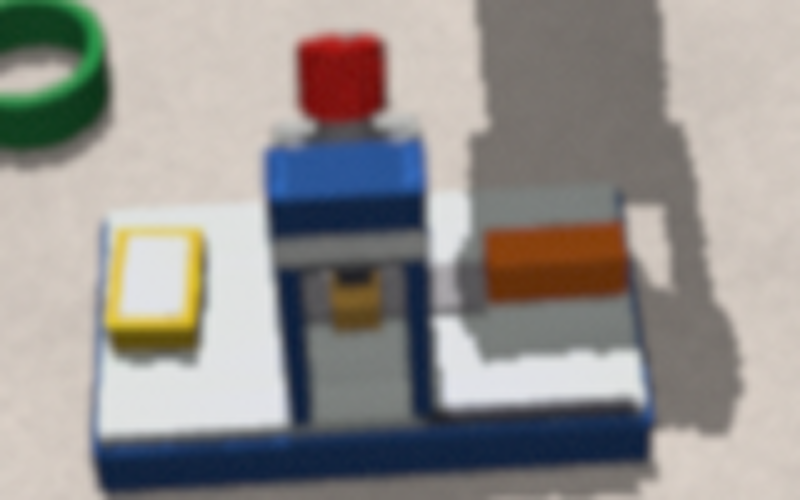

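The gauge lies flat with its blade under the foot at crop (356,302), showing on both sides of it. The robot is clear and the card pack hasn't moved, so I'm handing in.

```bash
python3 -c "
from rig import *
print(close_job())"
```

```text
the job is handed in; nothing more can be done
None
```

I handed the job in at about 24 s of the 67 s limit, with no verdict shown: the blade is flat on the bed and through under the foot, the nip is an estimated 4 N (from about 5 N of drag when pulled), the arm is clear, and I never touched the other goods.

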